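# Crack the flux tin open and hold its lid ajar

### The job

Open the flux tin for me: take the loose dark steel cover by its handle, tip one side of it up off the tin's shoulder, then lift it off and set it down upright on bare bench, clear of the tin. Then pull the inner lid free of its sticky rubber seal by the wooden knob, without snatching it right away, and finish holding it level over the middle of the mouth with the bottom of its rubber plug about 20 mm above the rim, so that I can slip the spoon in under it. Leave the tin standing where it is and do not disturb the hammer, spoon, ring and blade blank lying around; do not let go of the lid at the end.

Things in the scene. Friction and masses are not known exactly. Their poses are not given: they have to be found in the camera images.
- tin: the flux tin, a loose but heavy (about 3 kg) upright green steel canister, 120 mm diameter and 110 mm high to its flat shoulder, with a steel neck of 100 mm outer diameter standing 12 mm above the shoulder (rim 122 mm above its underside). Origin: centre of the underside; z up
- tin_mouth (a point): centre of the tin's open mouth, at the height of the neck's rim, 122 mm above the tin's underside
- cover_grip (a point): centre of the cover's handle bar: 12 mm wide (point x), 70 long (y), 12 high, a post at each end (58 clear between), 20 mm free under it, 79 mm above the cover's foot. The loose dark steel cover, 0.3 to 0.4 kg, is an upside-down cup, 114 mm diameter (117 at the foot), 53 high, wall 3; its foot sits on the tin's shoulder with 4 mm play round the neck, hiding the inner lid
- cover_foot (a point): centre of the cover's open underside, 79 mm straight below cover_grip; 0 mm above the bench when the cover stands on it
- inner_lid_knob (a point): in the inner lid's round wooden knob: head 26 mm diameter, from 6 mm below to 8 above this point; neck 18 mm below it; 98 mm steel flange, resting on the rim, its top 18 mm below this point. Lid 0.1 to 0.22 kg. Its rubber plug sits in a lip seal: a slow upward pull meets a peak of 10 to 15 N about 7 mm up, then it lets go suddenly
- inner_lid_foot (a point): centre of the underside of the inner lid's rubber plug, 38 mm straight below inner_lid_knob; 16 mm below the rim when the lid is shut
- hammer: bystander: hammer lying on the bench, 260 mm long along its x axis, wooden handle to -x, steel head at +x reaching 50 mm either side. Origin: half-way along, on the bench
- flux_spoon: bystander: small ladle-like spoon lying on the bench, 180 mm long along its x axis, bowl (52 mm wide) at +x. Origin: half-way along, on the bench
- steel_ring: bystander: steel ring lying flat, 72 mm diameter, 14 mm high. Origin: centre of its underside
- blade_blank: bystander: forged knife blank lying flat, about 225 mm long along its x axis, 32 mm wide, 5 mm thick. Origin: half-way along, on the bench
Not all that is in view belongs to the job. There is more than one size of the tin; the one meant has the size given above.

How it is judged:
By the outcome, as a careful person would: the job done as asked, in the order asked, and still so for the second after the job is handed in, while the arm keeps its last pose, push and grip.
It also fails if it takes over 51 s, if anything falls off the work surface, if the arm or the gripper's body presses on something with over 40 N, if the wrist force passes 120 N, or if a joint passes its speed limit or range.

### The arm

A 6-joint arm with a two-finger parallel gripper is mounted at the origin on the work surface. World frame = base frame: x ahead of the robot, y to its left, z up, the work surface at z = 0. Lengths are in mm, angles in degrees, forces in N, time in s.
With the tool pointing down it reaches from about 350 to 850 mm from the base axis. Payload 8.1 kg.
Tool frame: the origin (TCP) lies midway between the tips of the shut fingers; the grasp point (between the pads) lies 19 mm behind it (hold_point_z is the distance from the TCP to the grasp point, in mm); z points along the fingers, y is the direction in which the jaws open and shut (so a half turn about z gives the same grasp; the last joint's range is limited). The gripper opens to 85 mm and grips with 20 to 120 N. Pads are 22 mm wide; open, the fingers measure 114 mm over their backs; the gripper's body (76 mm by 85 mm) begins 54 mm behind the grasp point. The pads swing forward as they close: fully open they stand 13 mm farther back than shut.
Start: joints at [71.941, 7.471, 85.268, -0, 87.261, -4.893], TCP at [136.647, 584.237, 231.292] pointing down, gripper open.
Joint ranges: [-169.43, 169.43], [-51.17, 129.36], [1.28, 143.12], [-76.62, 256.62], [0, 156.53], [-152.29, 152.29]. Speed limits (degrees/s): [136.94, 136.94, 159.86, 180, 180, 180].

### API

Orientations are given as [roll, pitch, yaw] about the fixed x, y, z axes, in that order (R = Rz(yaw) Ry(pitch) Rx(roll)).
In Python, from bench import sense, snapshot, camera_params, hand_in, hold_point_z gives the robot as it stands.
- The arm moves only by the tool servo_tool, never from a script. Its argument "motion" is a list of rows, each a list of 7 numbers: the finger opening in mm, from 0 to 85.4, then the shift along the tool's x, y, z in mm, then the turn, a rotation vector about the tool's x, y, z in rad. A call has 1 to 10 rows; each row shifts and turns the pose as measured when the row begins, along the tool's axes as they then stand; what a row does not reach is not made up. A row lasts 1/10 s, in which the tool goes at most 50 mm and 8.59 degrees, less where a joint would pass 70% of its speed; a pose out of reach is approached as far as the arm can. A call with a gripper value outside its range is refused whole. The fingers move at their own pace and stop on an object; "force" is the grip in N (left out, the last holds). Time passes only in rows, so rows that do not move let the fingers close. It gives the time, the measured TCP pose, the force and the opening at its end, in the units of the state.
- sense(): the state, without advancing time (a new reading comes with each control period).
- snapshot(name): name is "scene" or "top" or "wrist"; returns the picture (400x640x3 uint8, blue, green, red); there is no depth.
- camera_params(name): a dict with "fx", "fy", "cx", "cy" (pixels), "D" ([k1, k2, p1, p2, k3] as OpenCV has them; the pictures are not rectified), "R" (3x3) and "t" (3): a world point X has camera coordinates R X + t; the wrist camera has in their place "tool_from_camera" (4x4, takes a point from camera to tool coordinates, whose origin is the TCP and whose axes are the flange's). Camera axes: x right, y down, z forward; pixel columns grow to the right and rows downward; lengths in mm; the calibration is good to about 2 mm. A picture is of the moment at which its call begins: read the wrist's pose just before it. camera_params takes no time and is no camera call.
- hand_in(): hands the job in, once; it reports no verdict.
The state is a dict: "time": time; "joint_pos": joint angles; "qd": joint speeds; "joint_efforts": joint torques, N m; "tool_pos": TCP position; "tcp_rot": TCP orientation; "ft_force": force on the tool from outside, world axes, zero at the start; "wrist_torque": the same for the moment, N m; "finger_gap": finger opening in mm.
Only numpy, scipy, OpenCV 4.12 (cv2) and the standard library are available. Lean on these libraries where they do the work, as an engineer would, in place of code of your own. Each camera call takes 0.05 s, during which the arm holds its last target. There are 200 camera calls.

## Working session

There is one attempt and no reset: what is moved stays moved. The work goes in short steps, Python scripts to look and compute and a tool call to move; the robot and the scene stay as the last step left them, time stands still between calls to the robot, and variables do not carry over. Pictures are saved under pics/ and viewed, about 8 in all and at most 12, crops included, and the job is handed in when it is done.

Besides the shell and the picture viewer there is one more tool, called after ">>>" as name(argument=value, ...), one argument or row to a line, values as JSON. servo_tool: Moves the arm, as the interface text tells. Its arguments: {"type":"object","properties":{"motion":{"type":"array"},"force":{"type":"number"}},"required":["motion"]}

```bash
mkdir -p pics; ls
python3 - <<'E'
from bench import *
import cv2,numpy as np
s=sense();print(s);print(hold_point_z)
for n in("scene","top"):
    cv2.imwrite(f"pics/{n}0.png",snapshot(n))
for n in("scene","top","wrist"):
    print(n,camera_params(n))
E
```

```text
pics
{'time': 0.0, 'joint_pos': array([ 7.19390409e+01,  7.51572176e+00,  8.53288866e+01,  1.12275963e-03,
        8.72625582e+01, -4.89298657e+00]), 'qd': array([ 0.02133656, -0.01026202,  0.06026352, -0.02895385,  0.07022098,
       -0.12339867]), 'joint_efforts': array([ 1.31646422e-03, -5.69411767e+01, -5.00555384e+01, -3.02343024e-04,
        1.46407768e-02, -3.04678326e-05]), 'tool_pos': array([136.48258097, 583.70354986, 230.2418098 ]), 'tcp_rot': array([-1.79893320e+02, -1.02580532e-02,  1.66831963e+02]), 'ft_force': array([ 0.1153668 ,  0.27973618, -0.24836168]), 'wrist_torque': array([-0.01325881,  0.00183458, -0.01665383]), 'finger_gap': 85.63364100068159}
18.700000000000003
scene {'fx': 403.822704698055, 'fy': 403.822704698055, 'cx': 327.9960756184054, 'cy': 202.30947086749052, 'D': array([-0.07209146,  0.        ,  0.        ,  0.        ,  0.        ]), 'R': array([[-0.85751334,  0.5143303 , -0.01162832],
       [ 0.43888991,  0.71956925, -0.538141  ],
       [-0.26841484, -0.46656664, -0.84277461]]), 't': array([ 450.70033486, -157.48081127, 1170.69292303])}
top {'fx':
[... 232 characters left out ...]
  [-0.99717928,  0.00877648, -0.07454171],
       [ 0.07448148, -0.00700065, -0.99719782]]), 't': array([ -11.23821655,  545.57914986, 1213.99252004])}
wrist {'fx': 333.3466396024711, 'fy': 333.3466396024711, 'cx': 317.5803929792595, 'cy': 195.49286715449634, 'D': array([-0.03703982,  0.        ,  0.        ,  0.        ,  0.        ]), 'tool_from_camera': array([[-6.41549785e-04, -9.64008441e-01, -2.65870861e-01,
         6.76577611e+01],
       [ 9.99999412e-01, -8.50945520e-04,  6.72391308e-04,
         3.82703279e-01],
       [-8.74432514e-04, -2.65870273e-01,  9.64008420e-01,
        -1.41809510e+02],
       [ 0.00000000e+00,  0.00000000e+00,  0.00000000e+00,
         1.00000000e+00]])}
```

View pics/scene0.png

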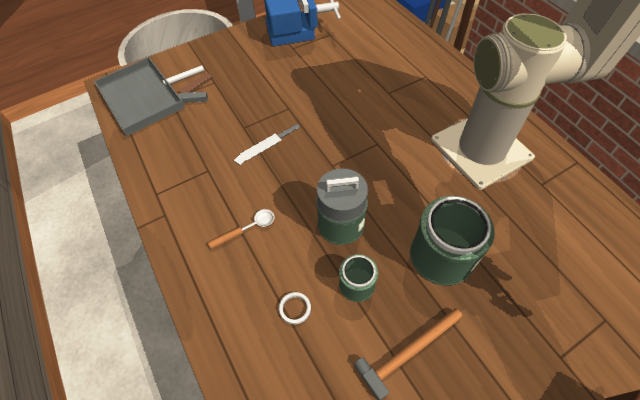

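View pics/top0.png

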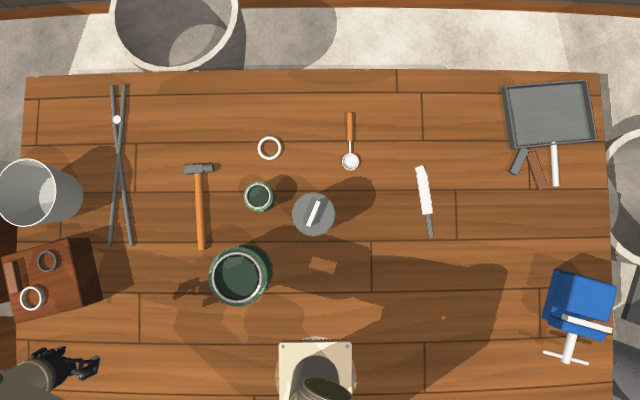

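Scene: the covered green tin is at scene (342,205) and top (313,214). The small open tin is at top (258,196) and the big open tin at (240,275). Only the covered one has the cover, and its size looks like 120 mm. I'll measure it and confirm in a crop.

```bash
cat > h.py <<'E'
import cv2,numpy as np
from bench import *
from scipy.spatial.transform import Rotation as Ro
def cam(n,s=None):
    p=camera_params(n);K=np.array([[p['fx'],0,p['cx']],[0,p['fy'],p['cy']],[0,0,1]]);D=np.array(p['D'])
    if n=='wrist':
        T=np.eye(4);T[:3,:3]=Ro.from_euler('xyz',s['tcp_rot'],degrees=True).as_matrix();T[:3,3]=s['tool_pos']
        C=np.linalg.inv(T@p['tool_from_camera']);return K,D,C[:3,:3],C[:3,3]
    return K,D,np.array(p['R']),np.array(p['t'])
def ray(c,uv):
    K,D,R,t=c;q=cv2.undistortPoints(np.array(uv,float).reshape(-1,1,2),K,D).reshape(-1,2)
    d=np.c_[q,np.ones(len(q))]@R;return -R.T@t,d/np.linalg.norm(d,axis=1)[:,None]
def onz(c,uv,z):
    o,d=ray(c,uv);return o+d*((z-o[2])/d[:,2])[:,None]
def proj(c,P):
    K,D,R,t=c;return cv2.projectPoints(np.array(P,float).reshape(-1,1,3),cv2.Rodrigues(R)[0],t,K,D)[0].reshape(-1,2)
def tri(c1,u1,c2,u2):
    o1,d1=ray(c1,u1);o2,d2=ray(c2,u2);A=np.c_[d1[0],-d2[0]];x=np.linalg.lstsq(A,o2-o1,rcond=None)[0]
    a,b=o1+x[0]*d1[0],o2+x[1]*d2[0];return (a+b)/2,np.linalg.norm(a-b)
E
python3 - <<'E'
from h import *
out=[];cs={}
for n,(x0,x1,y0,y1) in {'top':(285,345,185,245),'scene':(310,375,165,250)}.items():
    im=cv2.imread(f'pics/{n}0.png');cs[n]=cam(n)
    c=im[y0:y1,x0:x1]
    g=cv2.cvtColor(c,cv2.COLOR_BGR2HSV)
    m=((g[...,2]>(185))&(g[...,1]<60)).astype(np.uint8)
    k,l,st,ce=cv2.connectedComponentsWithStats(m);i=1+np.argmax(st[1:,4])
    cn=cv2.findContours((l==i).astype(np.uint8),0,2)[0][0]
    r=cv2.minAreaRect(cn);cu=ce[i]+[x0,y0];print(n,st[1:,4],cu,r)
    cs[n+'u']=cu;cs[n+'b']=cv2.boxPoints(r)+[x0,y0]
    v=cv2.resize(c,None,fx=6,fy=6,interpolation=2);mm=cv2.resize(m*255,None,fx=6,fy=6,interpolation=0)
    cv2.drawContours(v,cv2.findContours(mm,0,2)[0],-1,(0,0,255),1);out.append(cv2.resize(v,(390,510)))
    print('onz195',onz(cs[n],[cu],195));print(onz(cs[n],cs[n+'b'],195).round(1))
print(tri(cs['top'],[cs['topu']],cs['scene'],[cs['sceneu']]))
# cover edge in top: grey disc extremes
print('disc w',onz(cs['top'],[[292,214],[334,214]],163))
cv2.imwrite('pics/c1.png',np.hstack(out))
E
```

```text
top [121] [312.7768595  213.29752066] ((27.83620834350586, 28.215518951416016), (4.333112716674805, 27.311742782592773), 23.198591232299805)
onz195 [[488.00006448   0.5163498  195.        ]]
[[458.3  19.5 195. ]
 [522.7  -8.7 195. ]
 [518.2 -18.9 195. ]
 [453.9   9.3 195. ]]
scene [144   2   1  28] [342.45833333 180.28472222] ((32.475608825683594, 15.280488967895508), (4.417261123657227, 31.362558364868164), 83.6598129272461)
onz195 [[487.12656942   1.22879399 195.        ]]
[[515.7 -17.7 195. ]
 [452.9   9.7 195. ]
 [458.5  20.1 195. ]
 [520.8  -7.2 195. ]]
(array([487.54401736,   0.84181801, 194.90879492]), np.float64(1.1243222248865838))
disc w [[487.66645691  55.85130684 163.        ]
 [486.66692013 -55.49911105 163.        ]]
```

View pics/c1.png

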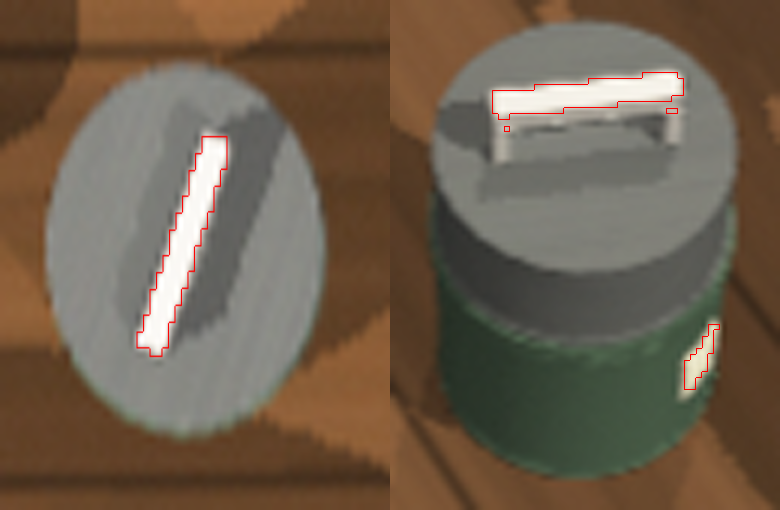

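The crop shows the only covered tin. The white handle runs from top-view (308,226) to (319,201). The bar triangulates to (487.5, 0.8, 195), against an expected bar top of 195, and the cover is about 111–114 mm wide, so the size fits. The bar's long axis lies at −23.7°, so I need tool yaw 156.3. Setting out.

>>> servo_tool(
  motion=[
    [70,0,0,-40,0,0,0],
    [70,-15,-15,-30,0,0,0],
    [70,-32,-32,-5,0,0,0],
    [70,-33,-34,0,0,0,0],
    [70,-33,-34,0,0,0,0],
    [70,-33,-34,0,0,0,0],
    [70,-33,-34,0,0,0,0],
    [70,-33,-34,0,0,0,0],
    [70,-33,-34,0,0,0,0],
    [70,-33,-34,0,0,0,0],
  ],
)

```text
time: 1.1
tool_pos: [344.6, 233.2, 303.9]
tcp_rot: [-179.4, -0.1, 167.4]
ft_force: [1.1, 1.1, 0.4]
finger_gap: 69.9
```

```bash
cat > go.py <<'E'
# delta to target TCP in present tool axes: go.py x y z yaw(roll 180)
import sys;from h import *
x,y,z,w=map(float,sys.argv[1:5]);s=sense();R=Ro.from_euler('xyz',s['tcp_rot'],degrees=True)
print(round(s['time'],2),s['tool_pos'].round(1),s['tcp_rot'].round(1),s['ft_force'].round(1),round(s['finger_gap'],1),s['joint_pos'].round(0))
print('shift',R.inv().apply(np.array([x,y,z])-s['tool_pos']).round(1),'turn',(R.inv()*Ro.from_euler('xyz',[180,0,w],degrees=True)).as_rotvec().round(3))
E
python3 go.py 487.5 0.8 280 156.3
python3 -c "
from h import *
c=cam('top')
print(onz(c,[[375,235],[380,225],[350,162],[425,215],[322,265],[433,237],[390,230]],0).round(0))"
```

```text
1.1 [344.6 233.2 303.9] [-1.794e+02 -1.000e-01  1.674e+02] [1.1 1.1 0.4] 69.9 [ 27. -22. 105.  -0.  98. -50.]
shift [-190.  -195.5   25.7] turn [-0.01  -0.     0.195]
[[ 426. -187.    0.]
 [ 457. -203.    0.]
 [ 651. -114.    0.]
 [ 486. -342.    0.]
 [ 338.  -25.    0.]
 [ 418. -366.    0.]
 [ 441. -233.    0.]]
```

>>> servo_tool(
  motion=[
    [70,-33,-34,4,0,0,0],
    [70,-33,-34,4,0,0,0],
    [70,-33,-34,4,0,0,0],
    [70,-33,-34,4,0,0,0],
    [70,-30,-31,4,0,0,0],
    [70,-20,-20,4,0,0,0.06],
    [70,-6,-6,2,0,0,0.07],
    [70,0,0,0,0,0,0.065],
    [70,0,0,0,0,0,0],
  ],
)

```text
time: 2.0
tool_pos: [489.3, -14.5, 275.1]
tcp_rot: [-179.3, -0.2, 155.3]
ft_force: [0.0, 1.4, -1.3]
finger_gap: 69.8
```

```bash
python3 go.py 487.5 0.8 280 156.3
python3 - <<'E'
from h import *
s=sense();im=snapshot('wrist');c=cam('wrist',s)
g=cv2.cvtColor(im,cv2.COLOR_BGR2HSV)
p=proj(c,[[487.5,.8,195]])[0];print('pred',p)
m=((g[...,2]>185)&(g[...,1]<60)).astype(np.uint8)
k,l,st,ce=cv2.connectedComponentsWithStats(m)
i=min([j for j in range(1,k) if st[j,4]>150],key=lambda j:np.hypot(*(ce[j]-p)))
r=cv2.minAreaRect(cv2.findContours((l==i).astype(np.uint8),0,2)[0][0]);b=cv2.boxPoints(r)
P=onz(c,b,195);print(st[i],ce[i],P.round(1),P.mean(0).round(1))
cv2.drawContours(im,[b.astype(int)],0,(0,0,255),1);cv2.imwrite('pics/w1.png',im)
E
```

```text
2.0 [489.3 -14.5 275.1] [-179.3   -0.2  155.3] [ 0.   1.4 -1.3] 69.8 [ -7. -10.  98.  -1.  92. -73.]
shift [ 8.1 13.1 -5. ] turn [-0.012 -0.003 -0.017]
pred [337.33194953 193.74952798]
[ 329  136   18  102 1713] [337.96380619 186.0525394 ] [[449.2  11.7 195. ]
 [453.8  21.9 195. ]
 [519.4  -6.5 195. ]
 [514.3 -17.5 195. ]] [484.2   2.4 195. ]
```

View pics/w1.png

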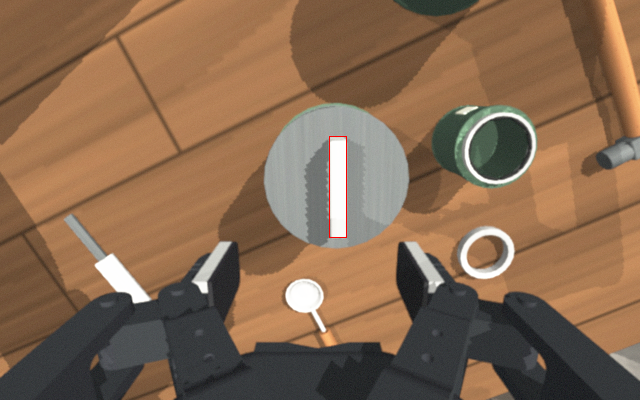

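The wrist view shows the bar at (338,186), jaws straddling its axis. It gives (484.2, 2.4) against the triangulated (487.5, 0.8), so I'll use (486, 1.6), yaw 156. Descending.

>>> servo_tool(
  motion=[
    [50,10,13,5,-0.012,-0.003,-0.012],
    [45,0,0,30,0,0,0],
    [45,0,0,25,0,0,0],
    [45,0,0,15,0,0,0],
    [45,0,0,0,0,0,0],
  ],
  force=90,
)

```text
time: 2.55
tool_pos: [484.3, 7.8, 197.6]
tcp_rot: [179.7, 0.1, 157.0]
ft_force: [-0.6, -0.5, 0.5]
finger_gap: 44.9
```

```bash
python3 go.py 486 1.6 170.5 156
```

```text
2.55 [484.3   7.8 197.6] [1.797e+02 1.000e-01 1.570e+02] [-0.6 -0.5  0.5] 44.9 [ -5. -10. 106.   0.  84. -72.]
shift [-4.  -5.2 27. ] turn [0.005 0.002 0.018]
```

>>> servo_tool(
  motion=[
    [45,-4,-4,0,0.005,0.002,0.016],
    [45,0,0,14,0,0,0],
    [45,0,0,10,0,0,0],
    [45,0,0,0,0,0,0],
  ],
)

```text
time: 2.95
tool_pos: [487.4, 3.9, 174.2]
tcp_rot: [179.9, 0.2, 156.3]
ft_force: [-0.1, 0.3, -0.5]
finger_gap: 45.1
```

```bash
python3 go.py 486 1.6 170.5 156
```

```text
2.95 [487.4   3.9 174.2] [179.9   0.2 156.3] [-0.1  0.3 -0.5] 45.1 [ -6.  -8. 107.   0.  81. -72.]
shift [ 0.4 -2.6  3.7] turn [0.001 0.003 0.005]
```

>>> servo_tool(
  motion=[
    [45,0,-2.6,3,0,0.003,0.005],
    [30,0,0,0,0,0,0],
    [20,0,0,0,0,0,0],
    [8,0,0,0,0,0,0],
    [8,0,0,0,0,0,0],
    [5,0,0,0,0,0,0],
    [5,0,0,0,0,0,0],
  ],
  force=90,
)

```text
time: 3.65
tool_pos: [486.7, 1.0, 171.8]
tcp_rot: [179.9, 0.0, 155.9]
ft_force: [0.4, -0.1, -0.7]
finger_gap: 10.3
```

```bash
python3 go.py 486 1.6 170.5 156
```

```text
3.65 [486.7   1.  171.8] [179.9   0.  155.9] [ 0.4 -0.1 -0.7] 10.3 [ -6.  -8. 107.   0.  81. -72.]
shift [0.9 0.2 1.3] turn [ 0.002  0.001 -0.001]
```

>>> servo_tool(
  motion=[
    [5,0,0,0,0,0,0],
    [5,0,0,0,0,0,0],
    [5,0,1.3,-1.2,0.02,0,0],
    [5,0,1.3,-1.2,0.02,0,0],
    [5,0,1.3,-1.2,0.02,0,0],
    [5,0,1.3,-1.2,0.02,0,0],
  ],
)

```text
time: 4.25
tool_pos: [488.6, 5.9, 176.2]
tcp_rot: [-175.1, -0.0, 155.9]
ft_force: [0.7, -0.4, -2.4]
finger_gap: 10.0
```

```bash
python3 go.py 486 1.6 170.5 156
```

```text
4.25 [488.6   5.9 176.2] [-175.1   -0.   155.9] [ 0.7 -0.4 -2.4] 10.0 [ -2.  -6. 105.  -5.  83. -67.]
shift [ 0.6 -4.4  6.1] turn [-0.085 -0.    -0.002]
```

Tipping works: 5° so far, with the far foot still carrying part of the weight.

>>> servo_tool(
  motion=[
    [5,0,1.3,-1.2,0.02,0,0],
    [5,0,1.3,-1.3,0.02,0,0],
    [5,0,1.3,-1.3,0.02,0,0],
    [5,0,1.3,-1.3,0.02,0,0],
    [5,0,0,0,0,0,0],
  ],
)

```text
time: 4.75
tool_pos: [491.2, 13.0, 180.6]
tcp_rot: [-170.1, -0.1, 156.0]
ft_force: [-0.0, 0.6, -3.8]
finger_gap: 10.5
```

Run:
```python
from h import *
s=sense();print(s['tool_pos'],s['tcp_rot'],s['ft_force'],s['finger_gap'])
im=snapshot('scene');cv2.imwrite('pics/s2.png',cv2.resize(im[120:270,260:430],None,fx=4,fy=4,interpolation=2))
```

```text
[491.19885221  13.03614467 180.59099997] [-1.70056385e+02 -5.49269557e-02  1.55990405e+02] [-0.04727496  0.61993591 -3.79700999] 10.510706109542863
```

View pics/s2.png

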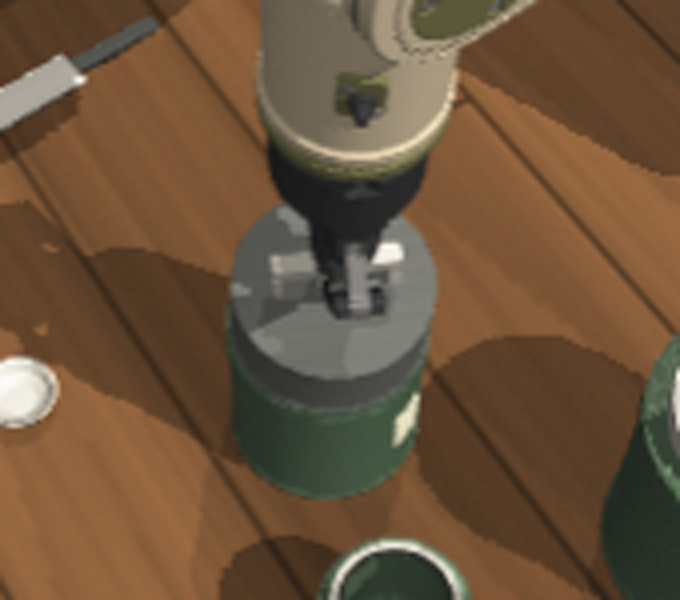

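Cover tipped 10°: near foot on the shoulder at crop (330,395), far side up, handle held in the jaws at (345,280), tin standing. Lifting straight up.

>>> servo_tool(
  motion=[
    [5,0,-1.4,-8,0,0,0],
    [5,0,-2.6,-15,0,0,0],
    [5,0,-3.4,-20,0,0,0],
    [5,0,-4.3,-25,0,0,0],
    [5,0,-4.3,-25,0,0,0],
    [5,0,-2,-12,-0.05,0,0],
    [5,0,0,0,-0.06,0,0],
    [5,0,0,0,-0.06,0,0],
  ],
)

```text
time: 5.6
tool_pos: [491.6, 12.7, 300.7]
tcp_rot: [179.8, 0.3, 156.0]
ft_force: [0.2, 0.3, -3.2]
finger_gap: 9.9
```

```bash
python3 go.py 430 -195 270 156
```

```text
5.6 [491.6  12.7 300.7] [179.8   0.3 156. ] [ 0.2  0.3 -3.2] 9.9 [ -5. -11.  96.   0.  94. -71.]
shift [ -27.9 -215.    30. ] turn [0.004 0.005 0.001]
```

>>> servo_tool(
  motion=[
    [5,-2,-15,0,0,0,0],
    [5,-4,-30,0,0,0,0],
    [5,-5,-38,0,0,0,0],
    [5,-5,-38,0,0,0,0],
    [5,-5,-38,8,0,0,0],
    [5,-4,-28,20,0.002,0.004,0],
    [5,-2,-10,35,0.002,0,0],
    [5,0,0,40,0,0,0],
    [5,0,0,35,0,0,0],
    [5,0,0,15,0,0,0],
  ],
)

```text
time: 6.6
tool_pos: [438.9, -194.2, 165.4]
tcp_rot: [180.0, 1.8, 155.7]
ft_force: [-0.7, 0.1, -3.2]
finger_gap: 10.3
```

```bash
python3 go.py 430 -195 61.8 156
```

```text
6.6 [ 438.9 -194.2  165.4] [180.    1.8 155.7] [-0.7  0.1 -3.2] 10.3 [-30. -11. 110.   0.  79. -96.]
shift [ 11.1  -4.4 103.3] turn [ 0.     0.032 -0.005]
```

>>> servo_tool(
  motion=[
    [5,0,0,15,0,0.015,0],
    [5,0,0,25,0,0.01,0],
    [5,0,0,20,0,0,0],
    [5,0,0,12,0,0,0],
    [5,0,0,0,0,0,0],
  ],
)

```text
time: 7.1
tool_pos: [439.7, -197.2, 95.1]
tcp_rot: [-180.0, 0.5, 155.6]
ft_force: [-0.0, 0.9, -3.0]
finger_gap: 10.1
```

```bash
python3 go.py 438 -195 61.8 156
```

```text
7.1 [ 439.7 -197.2   95.1] [-180.     0.5  155.6] [-0.   0.9 -3. ] 10.1 [-30.  -5. 113.   0.  72. -96.]
shift [ 2.7  1.3 33.3] turn [-0.001  0.009 -0.007]
```

>>> servo_tool(
  motion=[
    [5,0,0,12,0,0.009,0],
    [5,0,0,10,0,0,0],
    [5,0,0,5,0,0,0],
    [5,0,0,3,0,0,0],
    [5,0,0,2,0,0,0],
    [5,0,0,0,0,0,0],
  ],
)

```text
time: 7.7
tool_pos: [442.2, -198.9, 64.8]
tcp_rot: [-179.9, 0.3, 155.6]
ft_force: [-0.3, 0.9, -3.0]
finger_gap: 9.8
```

```bash
python3 go.py 438 -195 61.8 156
```

```text
7.7 [ 442.2 -198.9   64.8] [-179.9    0.3  155.6] [-0.3  0.9 -3. ] 9.8 [-30.  -2. 113.  -0.  69. -96.]
shift [5.5 1.8 3. ] turn [-0.001  0.005 -0.007]
```

>>> servo_tool(
  motion=[
    [5,0,0,1,0,0.003,0],
    [5,0,0,1,0,0,0],
    [5,0,0,1,0,0,0],
    [5,0,0,0.7,0,0,0],
  ],
)

```text
time: 8.1
tool_pos: [443.0, -199.3, 61.9]
tcp_rot: [-179.9, 0.2, 155.6]
ft_force: [0.2, -0.7, -1.2]
finger_gap: 9.9
```

```bash
python3 go.py 438 -195 61.8 156
```

```text
8.1 [ 443.  -199.3   61.9] [-179.9    0.2  155.6] [ 0.2 -0.7 -1.2] 9.9 [-30.  -2. 113.  -0.  68. -96.]
shift [6.3 1.9 0.1] turn [-0.002  0.003 -0.007]
```

Touching the bench (force −3.0 → −1.2). Settle, then release.

>>> servo_tool(
  motion=[
    [5,0,0,0.8,0,0,0],
    [5,0,0,0.5,0,0,0],
    [14,0,0,0,0,0,0],
    [20,0,0,0,0,0,0],
    [45,0,0,0,0,0,0],
    [45,0,0,0,0,0,0],
    [45,0,0,-10,0,0,0],
    [45,0,0,-20,0,0,0],
    [45,0,0,-30,0,0,0],
    [45,0,0,-30,0,0,0],
  ],
)

```text
time: 9.1
tool_pos: [440.8, -197.9, 152.2]
tcp_rot: [-179.9, -0.1, 155.6]
ft_force: [0.9, -0.1, 1.1]
finger_gap: 45.0
```

```bash
python3 go.py 487 1 260 156;python3 - <<'E'
from h import *
im=snapshot('top');cv2.imwrite('pics/t2.png',cv2.resize(im[120:270,230:430],None,fx=4,fy=4,interpolation=2))
E
```

```text
9.1 [ 440.8 -197.9  152.2] [-1.799e+02 -1.000e-01  1.556e+02] [ 0.9 -0.1  1.1] 45.0 [-30.  -8. 109.  -0.  79. -96.]
shift [  40.4  200.2 -107.9] turn [-0.001 -0.002 -0.007]
```

View pics/t2.png

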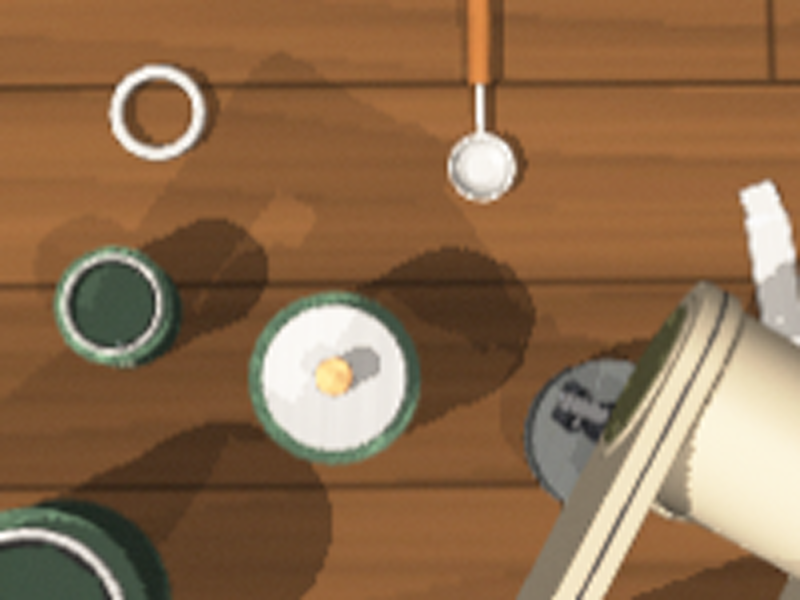

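The cover stands upright at crop (590,430), partly under the arm. The inner lid is bare with its knob at crop (335,377), full-image (313.8,214.3). Moving above it.

>>> servo_tool(
  motion=[
    [60,0,0,-25,0,0,0],
    [60,4,15,-30,0,0,0],
    [60,6,30,-25,0,0,0],
    [60,7,35,-10,0,0,0],
    [60,7,35,-5,0,0,0],
    [60,7,35,0,0,0,0],
    [60,5,20,0,0,0,0],
    [60,2,6,0,0,0,0],
    [60,0,0,0,0,0,0],
  ],
)

```text
time: 10.05
tool_pos: [484.6, -18.1, 267.6]
tcp_rot: [179.9, 1.2, 155.4]
ft_force: [-0.1, -0.0, -0.2]
finger_gap: 60.0
```

```bash
python3 - <<'E'
from h import *
s=sense();im=snapshot('wrist');c=cam('wrist',s);tp=cv2.imread('pics/t2.png')
def knob(im,near,r):
    g=cv2.cvtColor(im,cv2.COLOR_BGR2HSV)
    m=((g[...,0]>10)&(g[...,0]<30)&(g[...,1]>70)&(g[...,2]>150)).astype(np.uint8)
    k,l,st,ce=cv2.connectedComponentsWithStats(m)
    js=[j for j in range(1,k) if np.hypot(*(ce[j]-near))<r]
    for j in js:
        if st[j,4]>20: print(st[j],ce[j])
    j=max(js,key=lambda j:st[j,4]);(x,y),R=cv2.minEnclosingCircle(cv2.findContours((l==j).astype(np.uint8),0,2)[0][0]);return np.array([x,y]),R
u,R=knob(tp,[335,377],40);u=(u+.5)/4-.5+[230,120];print('top',u,R,onz(cam('top'),[u],150))
P=[487,1,152];p=proj(c,[P])[0];print('pred',p)
u2,R2=knob(im,p,60);print('wrist',u2,R2,onz(c,[u2],150),'diam',np.diff(onz(c,[u2-[R2,0],u2+[R2,0]],152),axis=0))
print(tri(c,[u2],cam('top'),[u]))
cv2.circle(im,tuple(u2.astype(int)),int(R2),(0,0,255),1);cv2.imwrite('pics/w2.png',im)
E
python3 go.py 487 1 175 155.6
```

```text
[ 317  357   36   39 1092] [334.38095238 375.9478022 ]
top [313.13400269 213.56064606] 19.388900756835938 [[ 4.88754683e+02 -9.31533053e-02  1.50000000e+02]]
pred [340.07809191 181.62854113]
[325 163  31  32 484] [338.74793388 180.21487603]
[320 231  11   6  24] [324.66666667 232.79166667]
wrist [339.84518433 178.38967896] 16.13448715209961 [[485.00650637   1.81022447 150.        ]] diam [[10.61440181 23.1747164   0.        ]]
(array([489.44782493,   0.58354823, 131.81242972]), np.float64(1.129883949690313))
10.1 [484.6 -18.7 267.6] [180.    1.2 155.4] [-0.3 -0.8  1.1] 59.9 [ -8. -12. 101.  -0.  90. -73.]
shift [ 7.9 18.8 92.4] turn [ 0.001  0.021 -0.003]
```

View pics/w2.png

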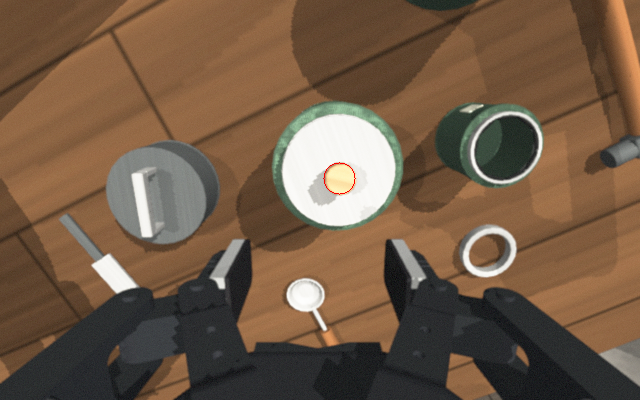

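Wrist view: the cover stands upright at (163,195), nearly 200 mm from the tin, with the blade clear of it. The knob is at (340,178), about 25.5 mm across against the given 26, and the two views agree across the jaws to under 1 mm. Going down on (486.5, 1).

>>> servo_tool(
  motion=[
    [60,6,15,15,0,0.012,0],
    [50,0,2,30,0,0.006,0],
    [50,0,0,25,0,0,0],
    [50,0,0,10,0,0,0],
    [50,0,0,0,0,0,0],
  ],
)

```text
time: 10.6
tool_pos: [487.2, -6.6, 186.7]
tcp_rot: [-180.0, 0.3, 155.0]
ft_force: [-1.1, -0.2, -0.2]
finger_gap: 49.8
```

```bash
python3 go.py 486.5 1 131 155.6
```

```text
10.6 [487.2  -6.6 186.7] [-180.     0.3  155. ] [-1.1 -0.2 -0.2] 49.8 [ -7.  -9. 106.  -0.  82. -72.]
shift [ 4.2  6.6 55.7] turn [-0.     0.005 -0.01 ]
```

>>> servo_tool(
  motion=[
    [50,3,5,5,0,0.004,0],
    [50,0.5,1,18,0,0,0],
    [50,0,0,15,0,0,0],
    [50,0,0,8,0,0,0],
    [50,0,0,0,0,0,0],
  ],
)

```text
time: 11.1
tool_pos: [489.3, -0.9, 143.3]
tcp_rot: [179.9, 0.4, 154.9]
ft_force: [-0.6, 0.2, 0.4]
finger_gap: 50.2
```

```bash
python3 go.py 486.5 1 131 155.6
```

```text
11.1 [489.3  -0.9 143.3] [179.9   0.4 154.9] [-0.6  0.2  0.4] 50.2 [ -6.  -7. 109.  -0.  77. -71.]
shift [ 3.4  0.5 12.3] turn [ 0.002  0.007 -0.012]
```

>>> servo_tool(
  motion=[
    [50,2.5,0.5,5,0.002,0.007,0],
    [45,0,0,4,0,0,0],
    [45,0,0,2,0,0,0],
    [45,0,0,0,0,0,0],
  ],
)

```text
time: 11.5
tool_pos: [488.2, 0.8, 133.2]
tcp_rot: [180.0, 0.1, 154.9]
ft_force: [-0.8, -0.4, -0.0]
finger_gap: 45.2
```

```bash
python3 go.py 486.5 1 131 155.6
```

```text
11.5 [488.2   0.8 133.2] [1.800e+02 1.000e-01 1.549e+02] [-0.8 -0.4 -0. ] 45.2 [ -6.  -6. 109.  -0.  77. -71.]
shift [ 1.6 -0.5  2.2] turn [ 0.     0.002 -0.012]
```

>>> servo_tool(
  motion=[
    [45,1,-0.4,1.6,0,0.002,0],
    [35,0,0,0,0,0,0],
    [28,0,0,0,0,0,0],
    [22,0,0,0,0,0,0],
    [20,0,0,0,0,0,0],
    [18,0,0,0,0,0,0],
    [18,0,0,0,0,0,0],
  ],
  force=80,
)

```text
time: 12.2
tool_pos: [487.7, 0.7, 132.6]
tcp_rot: [179.9, 0.1, 154.9]
ft_force: [0.3, -0.0, 0.4]
finger_gap: 22.7
```

```bash
python3 go.py 486.5 1 131 155.6
```

```text
12.2 [487.7   0.7 132.6] [1.799e+02 1.000e-01 1.549e+02] [ 0.3 -0.   0.4] 22.7 [ -6.  -6. 110.   0.  77. -71.]
shift [ 1.2 -0.3  1.6] turn [ 0.001  0.001 -0.012]
```

Knob held. Pulling slowly now, from TCP z 132.6.

>>> servo_tool(
  motion=[
    [18,0,0,-0.5,0,0,0],
    [18,0,0,-0.5,0,0,0],
    [18,0,0,-0.5,0,0,0],
    [18,0,0,-0.6,0,0,0],
    [18,0,0,-0.6,0,0,0],
    [18,0,0,-0.6,0,0,0],
  ],
)

```text
time: 12.8
tool_pos: [487.1, 0.7, 135.3]
tcp_rot: [180.0, -0.0, 154.9]
ft_force: [0.7, -0.2, -1.3]
finger_gap: 23.0
```

```bash
python3 go.py 487.7 .7 168.6 154.9
```

```text
12.8 [487.1   0.7 135.3] [180.   -0.  154.9] [ 0.7 -0.2 -1.3] 23.0 [ -6.  -6. 109.   0.  77. -71.]
shift [ -0.6   0.2 -33.3] turn [ 0. -0. -0.]
```

>>> servo_tool(
  motion=[
    [18,0,0,-0.5,0,0,0],
    [18,0,0,-0.5,0,0,0],
    [18,0,0,-0.5,0,0,0],
    [18,0,0,-0.5,0,0,0],
    [18,0,0,-0.5,0,0,0],
  ],
)

```text
time: 13.3
tool_pos: [486.6, 0.8, 137.1]
tcp_rot: [180.0, -0.1, 154.9]
ft_force: [1.1, -0.1, -5.0]
finger_gap: 22.5
```

```bash
python3 go.py 487.7 .7 168.6 154.9
```

```text
13.3 [486.6   0.8 137.1] [ 1.800e+02 -1.000e-01  1.549e+02] [ 1.1 -0.1 -5. ] 22.5 [ -6.  -6. 109.   0.  77. -71.]
shift [ -1.    0.4 -31.5] turn [ 0.    -0.002 -0.   ]
```

>>> servo_tool(
  motion=[
    [18,-0.2,0,-0.5,0,-0.001,0],
    [18,-0.2,0,-0.5,0,0,0],
    [18,-0.2,0,-0.5,0,0,0],
    [18,-0.2,0,-0.5,0,0,0],
    [18,-0.1,0,-0.5,0,0,0],
  ],
)

```text
time: 13.8
tool_pos: [486.4, 0.7, 138.1]
tcp_rot: [-180.0, -0.2, 154.9]
ft_force: [1.5, 0.6, -8.6]
finger_gap: 22.7
```

```bash
python3 go.py 487.7 .7 168.6 154.9
```

```text
13.8 [486.4   0.7 138.1] [-180.    -0.2  154.9] [ 1.5  0.6 -8.6] 22.7 [ -6.  -6. 109.   0.  77. -71.]
shift [ -1.1   0.5 -30.5] turn [-0.001 -0.003 -0.   ]
```

>>> servo_tool(
  motion=[
    [18,-0.3,0,-0.8,0,-0.002,0],
    [18,-0.3,0,-0.8,0,-0.001,0],
    [18,-0.3,0,-0.8,0,0,0],
    [18,-0.2,0,-0.8,0,0,0],
  ],
)

```text
time: 14.2
tool_pos: [486.1, 0.6, 139.8]
tcp_rot: [-179.9, -0.2, 154.9]
ft_force: [1.1, 0.8, -10.3]
finger_gap: 22.4
```

```bash
python3 go.py 487.7 .7 168.6 154.9
```

```text
14.2 [486.1   0.6 139.8] [-179.9   -0.2  154.9] [  1.1   0.8 -10.3] 22.4 [ -6.  -7. 109.  -0.  78. -71.]
shift [ -1.4   0.7 -28.9] turn [-0.001 -0.003 -0.   ]
```

Near the peak (7.2 mm up, 10 N).

>>> servo_tool(
  motion=[
    [18,-0.3,0,-0.7,0,-0.002,0],
    [18,-0.3,0,-0.6,0,-0.001,0],
    [18,-0.2,0,-0.6,0,0,0],
  ],
)

```text
time: 14.5
tool_pos: [487.5, 0.2, 143.1]
tcp_rot: [-180.0, 0.1, 154.9]
ft_force: [-1.0, 0.2, 0.8]
finger_gap: 22.5
```

```bash
python3 go.py 487.7 .7 168.6 154.9
```

```text
14.5 [4.875e+02 2.000e-01 1.431e+02] [-1.800e+02  1.000e-01  1.549e+02] [-1.   0.2  0.8] 22.5 [ -6.  -7. 109.  -0.  78. -71.]
shift [ -0.    0.5 -25.5] turn [-0.001  0.001 -0.   ]
```

It let go with only ~3 mm of spring-back. Letting it settle, then checking the weight.

>>> servo_tool(
  motion=[
    [18,0,0.2,0,0,0,0],
    [18,0,0.2,0,0,0,0],
    [18,0,0,-0.5,0,0,0],
    [18,0,0,-0.5,0,0,0],
  ],
)

```text
time: 14.9
tool_pos: [489.6, 0.1, 147.3]
tcp_rot: [180.0, 0.4, 154.9]
ft_force: [-0.2, -0.6, -0.9]
finger_gap: 22.4
```

```bash
python3 go.py 487.7 .7 168.6 154.9
python3 - <<'E'
from h import *
f=[]
for i in range(4):
    im=snapshot('scene');f.append(sense()['ft_force'])
print(np.mean(f,0));cv2.imwrite('pics/s3.png',cv2.resize(im[120:270,260:430],None,fx=4,fy=4,interpolation=2))
E
```

```text
14.9 [4.896e+02 1.000e-01 1.473e+02] [180.    0.4 154.9] [-0.2 -0.6 -0.9] 22.4 [ -6.  -7. 109.  -0.  78. -71.]
shift [  1.9  -0.2 -21.3] turn [ 0.     0.006 -0.   ]
[-0.0559347  -0.17009144 -0.78216763]
```

View pics/s3.png

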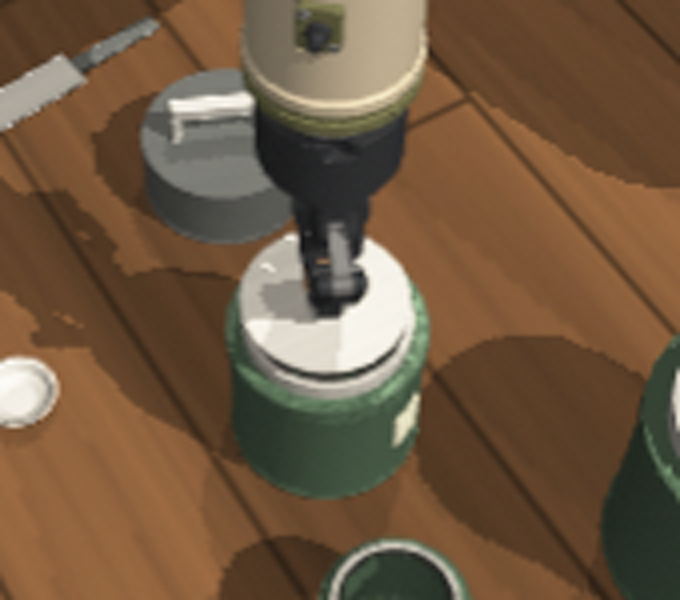

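The scene view shows the lid up with a dark gap under its flange at crop (330,370). The tin has not moved and the cover stands upright at (215,155). The rest of the lift is about 21 mm.

>>> servo_tool(
  motion=[
    [18,1,0,-2,0,0.004,0],
    [18,0.7,0,-4,0,0.002,0],
    [18,0,0,-5,0,0,0],
    [18,0,0,-4,0,0,0],
    [18,0,0,-2.5,0,0,0],
    [18,0,0,0,0,0,0],
    [18,0,0,0,0,0,0],
  ],
)

```text
time: 15.8
tool_pos: [487.9, 0.8, 166.4]
tcp_rot: [180.0, -0.0, 154.9]
ft_force: [-0.6, -0.2, -1.9]
finger_gap: 22.3
```

```bash
python3 go.py 487.7 .7 168.6 154.9
```

```text
15.8 [487.9   0.8 166.4] [180.   -0.  154.9] [-0.6 -0.2 -1.9] 22.3 [ -6.  -8. 107.   0.  80. -71.]
shift [ 0.1 -0.2 -2.2] turn [ 0. -0. -0.]
```

>>> servo_tool(
  motion=[
    [18,0,0,-1.6,0,0,0],
    [18,0,0,-0.6,0,0,0],
    [18,0,0,0,0,0,0],
    [18,0,0,0,0,0,0],
  ],
)

```text
time: 16.2
tool_pos: [487.6, 0.9, 168.3]
tcp_rot: [180.0, -0.1, 154.9]
ft_force: [0.8, -0.6, -1.3]
finger_gap: 22.7
```

```bash
python3 go.py 487.7 .7 168.6 154.9
python3 - <<'E'
from h import *
s=sense();dz=s['tool_pos'][2]-132.6;x,y=s['tool_pos'][:2]
a=np.linspace(0,2*np.pi,90);o=[]
for n,(cx,cy,w,h,f) in {'scene':(342,200,80,120,5),'wrist':(330,180,200,300,2)}.items():
    im=snapshot(n);c=cam(n,s);x0,y0=cx-w//2,cy-h//2
    v=cv2.resize(im[y0:y0+h,x0:x0+w],None,fx=f,fy=f,interpolation=2)
    for z,r,X,Y,col in((126+dz,49,x,y,(0,0,255)),(122,50,487,1,(255,0,0)),(106+dz,47,x,y,(0,200,255))):
        q=proj(c,np.c_[X+r*np.cos(a),Y+r*np.sin(a),0*a+z]);q=((q-[x0,y0]+.5)*f-.5).astype(int)
        cv2.polylines(v,[q],True,col,1)
    o.append(v)
cv2.imwrite('pics/f.png',np.hstack(o));print(o[0].shape,o[1].shape)
E
```

```text
16.2 [487.6   0.9 168.3] [ 1.800e+02 -1.000e-01  1.549e+02] [ 0.8 -0.6 -1.3] 22.7 [ -6.  -8. 107.   0.  81. -71.]
shift [-0.2 -0.1 -0.3] turn [ 0.    -0.001 -0.   ]
(600, 400, 3) (600, 400, 3)
```

View pics/f.png

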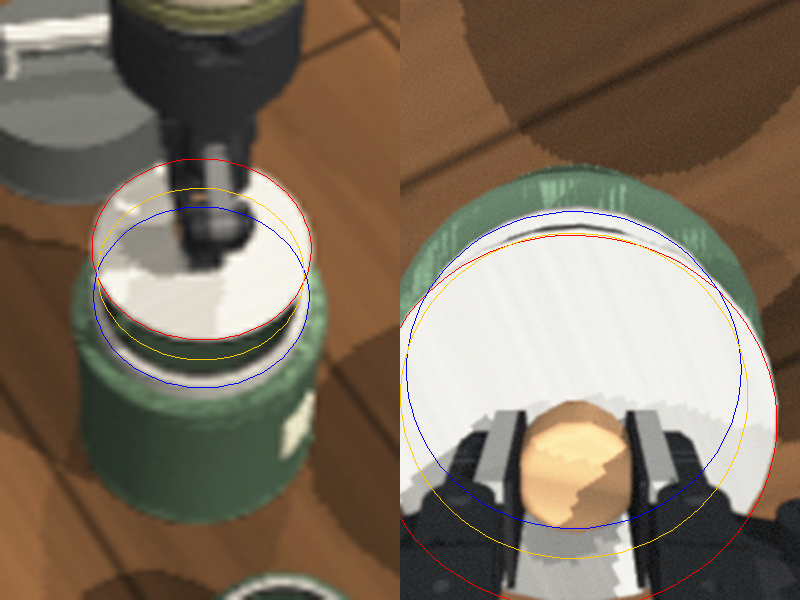

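The projected flange circle (red) lies on the seen flange in both views, to about 1 mm. So the lid is level, hasn't slipped in the jaws, and sits over the mouth with a clear gap to the rim. Handing in.

Run:
```python
from h import *
a=cv2.imread('pics/top0.png');b=snapshot('top')
def ctr(im,x0,y0,x1,y1,f):
    g=cv2.cvtColor(im[y0:y1,x0:x1],cv2.COLOR_BGR2HSV);m=f(g);v,u=np.nonzero(m);return (u.mean()+x0).round(1),(v.mean()+y0).round(1),m.sum()
w=lambda g:(g[...,2]>170)&(g[...,1]<60)
og=lambda g:(g[...,0]<15)&(g[...,1]>170)&(g[...,2]>170)
for n,B,f in(('ring',(250,130,290,165),w),('spoon',(335,145,365,175),w),('blade',(410,160,435,215),w),('hammer',(185,180,215,255),og)):print(n,ctr(a,*B,f),ctr(b,*B,f))
s=sense();print(s['time'],s['tool_pos'],s['finger_gap'],np.abs(s['qd']).max());print(hand_in())
```

```text
ring (np.float64(268.7), np.float64(147.6), np.int64(194)) (np.float64(268.9), np.float64(147.9), np.int64(170))
spoon (np.float64(350.1), np.float64(160.3), np.int64(235)) (np.float64(350.3), np.float64(160.2), np.int64(228))
blade (np.float64(423.6), np.float64(190.2), np.int64(522)) (np.float64(423.4), np.float64(190.7), np.int64(457))
hammer (np.float64(198.4), np.float64(210.6), np.int64(144)) (np.float64(198.2), np.float64(213.3), np.int64(253))
16.35 [487.60684407   0.88164846 168.28964857] 22.67061993933049 0.07397389411618069
the job is handed in; nothing more can be done
None
```

The flux tin is open, and the arm is holding the inner lid over the mouth, handed in at 16.35 s. No verdict was reported.

**Cover:** I took it by its handle, tipped it 10° about one foot edge, lifted it clear and set it upright on bare bench, about 200 mm from the tin.

**Inner lid:** I pulled the knob up slowly. The last reading before the seal let go was 10.3 N at about 7 mm up. It sprang up about 3 mm as it let go and drifted a further 4 mm in the next 0.4 s.

**Final position:** The lid has risen 35.7 mm, which puts the plug's underside about 19.7 mm above the rim. The tool is level to 0.1°. In the scene and wrist views the flange lies where expected to about 1 mm, so it did not slip in the jaws.

**Other checks:**
- **Tin:** it stood in the same place in the last views. I checked that by eye only.
- **Ring, spoon and blade:** they match their first positions to within 0.5 pixel.
- **Hammer:** its colour centre came out 2.7 pixels from the first picture, and the coloured area grew from 144 to 253 pixels. I put that down to the arm's shadow moving off it, since the arm never went near it. I did not check further.
- **Gripper opening:** it read about 2 to 3 mm less than the handle and knob widths throughout, but both grips held.

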